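# Square up a drawer runner with a try square

## Robot

A 6-joint arm with a two-finger parallel gripper is mounted at the origin on the work surface. World frame = base frame: x ahead of the robot, y to its left, z up, the work surface at z = 0. Lengths are in m, angles in rad, forces in N, time in s.
With the tool pointing down it reaches from about 0.275 to 0.75 m from the base axis. Payload 10.2 kg.
Tool frame: the origin (TCP) lies at the very end of the fingers, on their centre line; the grasp point (between the pads) lies 19 mm behind it; z points along the fingers, y is the line along which they close (so a half turn about z gives the same grasp; the last joint's range is limited). The gripper opens to 85 mm and grips with 20 to 120 N. Pads are 22 mm wide; open, the fingers measure 114 mm over their backs; the gripper's body (76 mm by 85 mm) begins 54 mm behind the grasp point. The pads swing forward as they close: fully open they stand 13 mm farther back than shut.
Start: joints at [-1.431, 0.313, 1.498, -0, 1.331, -0.223], TCP at [0.186, -0.491, 0.231] pointing down, gripper open.
Joint ranges: [-2.94, 2.94], [-0.97, 2.17], [0.19, 2.56], [-1.23, 4.37], [0.02, 3.11], [-2.88, 2.88]. Speed limits (rad/s): [2.39, 2.39, 3.01, 3.14, 3.14, 3.14].

## Interface

Orientations are given as [roll, pitch, yaw] about the fixed x, y, z axes, in that order (R = Rz(yaw) Ry(pitch) Rx(roll)).
In Python, from workcell import ctrl gives the robot as it stands.
- The arm moves only by the shell command python3 -m crank 'ROWS' [OPENING] [FORCE]. ROWS is a JSON object of lists of equal length, an entry for each row: "xyz": the shift along the tool's x, y, z in mm, a list of three; "spin": the turn about the tool's z in rad. In form: {"xyz": [[dx, dy, dz], ...], "spin": [spin, ...]}. A call has 1 to 12 rows; each row shifts and turns the commanded pose from where the row before left it, along the tool's axes as they then stand; what a row does not reach is not made up. A row lasts 1/12 s, in which the tool goes at most 41.7 mm and 7.16 degrees, less where a joint would pass 70% of its speed; a pose out of reach is approached as far as the arm can. A call with a gripper value outside its range is refused whole. OPENING is the closure, from -1 (fully open) to 1 (shut), set as the call begins (- or left out, the last holds). The fingers move at their own pace and stop on an object; FORCE is the grip in N (left out, the last holds). Time passes only in rows, so rows that do not move let the fingers close. It gives the time, the measured TCP pose, the force, the opening and the grip force at its end, in the units of the state.
- ctrl.get_state(): the state, without advancing time (a new reading comes with each control period).
- ctrl.capture(name): name is "scene" or "top" or "wrist"; returns a dict with "frame" (420x560x3 uint8, red, green, blue), "camera_matrix" (3x3 intrinsics, pixels), "position" and "rotation" of the camera in the world. Camera axes: x right, y down, z forward; pixel columns grow to the right and rows downward; lengths in m; the calibration is good to about 2 mm. The wrist camera is an equidistant fisheye: a pixel r from the principal point sees the ray r / f radians off the axis. A picture is of the moment at which its call begins. There is no depth.
- ctrl.finish_job(): hands the job in; it is judged then, once.
The state is a dict: "time": time; "qpos": joint angles; "dq": joint speeds; "joint_efforts": joint torques, N m; "eef_pos": TCP position; "tool_rot": TCP orientation; "ft_force": force on the tool from outside, world axes, zero at the start; "torque": the same for the moment, N m; "opening": finger opening in m; "grasp_force": force on a finger pad.
Only numpy, scipy, OpenCV 4.12 (cv2) and the standard library are available. Lean on these libraries where they do the work, as an engineer would, in place of code of your own. Each camera call takes 0.05 s, during which the arm holds its last target. There are 200 camera calls.

## Task

Take the try square out of its fitted tray and lay it gently on the white cabinet panel, without letting it drop, so that its stock is flush along the panel's front edge and the blade lies flat on the panel, its outer edge up against the wooden runner's rounded nose. The runner hangs on one screw and has swung out of square: swing it in until its side is flush along the blade, and leave it square to the front edge with the try square still in place. Leave the roll of tape where it lies.

Things in the scene. Friction and masses are not known exactly. Their poses are not given: they have to be found in the camera images.
- square: Try square, 0.27 kg, one L: steel blade 140 x 35 x 4 mm out of a dark wooden brass-faced stock 110 x 28 x 22 mm. Origin: stock's inner (brass) face, at the blade's outer edge, blade underside. x along the blade away from the stock. Blade x 0..140, y -35..0 (outer edge y=0), z 0..4 mm; stock x -28..0, y -110..0, z -9..13 mm. Centre of mass about x 33, y -30. Starts in the tray, z up.
- blade_tip (a point): Point on the square at the tip of the blade's outer edge, underside: x 140, y 0, z 0 mm in the square's frame.
- stock_end (a point): Point on the square on the stock's inner face at its free end: x 0, y -110, z 0 mm in the square's frame.
- tray: Fitted foam tray, fixed, 200 x 184 x 38 mm, left or right of the panel, axes as the square in it; origin centre of underside. Square's origin at x -56, y 30, z 25 mm: stock sunk to the foam's top, 3 mm clear around; blade 9 mm below the top. The only place to grip: a finger scoop, 60 (x) by 128 mm (y), across the blade, centred 48 mm from the stock's inner face, floor 5 mm above the bench.
- panel: White cabinet side, fixed, 340 (x) x 240 (y) x 18 mm thick; origin centre of underside, x away from the robot, z up. Straight front edge (brown band, towards the robot) at x -170 mm, z 0..18. In front of it is bare bench: the square's stock goes there, its underside 9 mm above the bench. Two steel holdfasts 146 mm high behind the back edge reach in to x 110 mm at y -75 and 75.
- runner (a joint): Angle (rad) of the wooden runner about its one screw: 0 = square to the front edge, positive = free end swung to the panel's +y, as it starts. Stays where left; about 1 N at the free end moves it. Batten 30 wide, 20 high, on top of the panel; screw on its centre line at panel x -130, y 50 mm; nose a half round of radius 15 about the screw; free end 160 mm from the screw.
- runner_nose (a point): Point on the runner's side towards the square (-y side), level with the screw, at the panel's top: 15 mm to -y of the screw axis. Its frame is the runner's: x along the runner to its free end, y across it. The square's blade belongs on this side, its outer edge at y = 0 of this frame.
- runner_end (a point): Point on top of the runner, on its centre line, 140 mm from the screw axis, 20 mm above the panel's top: a place to take the runner across its width; it lies beyond the tip of the blade.
- tape: Roll of masking tape lying on the back right part of the panel, 84 mm across, 24 mm high; origin at the centre of its underside. Bystander.
- screw_box: Yellow screw box, fixed, 180 x 160 mm, 45 mm high, on the other side of the panel from the tray; origin at the centre of its underside. Bystander.

How it is judged:
At the end, for the whole second after the job is handed in: The square rests flat (0.03 rad) on the panel; stock face to front edge: no gap over 2.5 mm at either end; blade's outer edge within 3 mm of the runner's side at the screw and at the blade tip; runner square within 0.022 rad; square at rest (x of square in the frame of panel between -0.1725 and -0.167 m and x of stock_end in the frame of panel between -0.1725 and -0.167 m and z of square in the frame of panel between 0.0155 and 0.0205 m and angle between square's own z axis and vertical below 0.03 rad and y of square in the frame of runner_nose between -0.003 and 0.003 m and y of blade_tip in the frame of runner_nose between -0.003 and 0.003 m and value of joint runner between -0.022 and 0.022 rad and linear speed of square below 0.01 m/s); the robot touches nothing.
It fails at once if the square is dropped: it falls out of the gripper faster than 0.7 m/s (linear speed of square above 0.7 m/s and contact force between the fingers and square below 0.1 N).
It fails at once if the roll of tape is moved by more than 30 mm (distance of tape from where it was at the start of the episode above 0.03 m).
It also fails if it takes over 56 s, if anything falls off the work surface, if the arm or the gripper's body presses on something with over 40 N, if the wrist force passes 120 N, or if a joint passes its speed limit or range.

## Working session

There is one attempt and no reset: what is moved stays moved. The work goes in short steps, Python scripts to look and compute and a shell command to move; the robot and the scene stay as the last step left them, time stands still between calls to the robot, and variables do not carry over. Pictures are saved under pics/ and viewed, at most 10 in all, crops included, and the job is handed in when it is done.

```bash
mkdir -p pics; ls; python3 - <<'E'
from workcell import ctrl
import cv2,numpy as np
s=ctrl.get_state();print({k:np.round(v,3).tolist() for k,v in s.items()})
for n in("top","scene"):
    c=ctrl.capture(n);cv2.imwrite(f"pics/{n}0.png",c["frame"][:,:,::-1]);print(n,c["camera_matrix"],c["position"],c["rotation"])
E
```

```text
pics
{'time': 0.0, 'qpos': [-1.431, 0.313, 1.498, -0.0, 1.331, -0.223], 'dq': [-0.0, -0.001, 0.001, 0.0, 0.001, -0.0], 'joint_efforts': [0.001, -41.225, -25.974, -0.0, 0.004, 0.0], 'eef_pos': [0.186, -0.491, 0.231], 'tool_rot': [-3.14, -0.0, 0.363], 'ft_force': [-0.699, -0.202, -0.153], 'torque': [-0.009, 0.01, -0.026], 'grasp_force': 0.0, 'opening': 0.086}
top [[460.87895228   0.         282.46730551]
 [  0.         460.87895228 214.34059637]
 [  0.           0.           1.        ]] [ 0.43156966 -0.0209777   1.37416766] [-3.0408932e+00 -1.7828281e-03 -1.5958439e+00]
scene [[449.58762375   0.         281.2982732 ]
 [  0.         449.58762375 211.27699111]
 [  0.           0.           1.        ]] [1.10950221 0.30919826 1.04821054] [-2.55534559 -0.01228993  2.12483643]
```

View pics/top0.png

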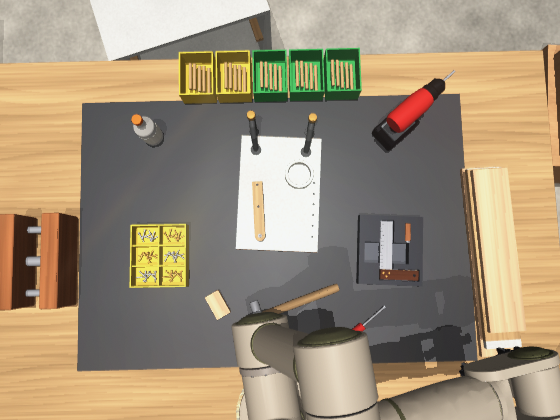

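View pics/scene0.png

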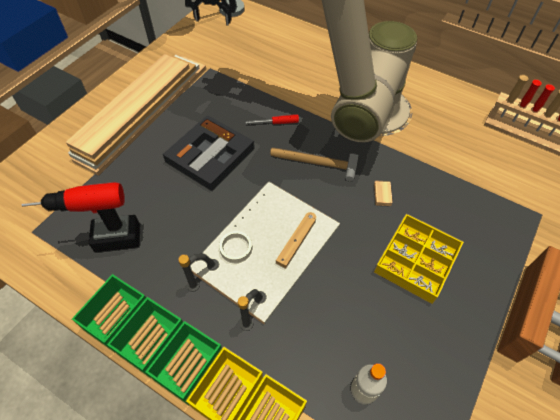

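The top view shows the panel around px (279,194) and the runner from (260,240) to (257,181). The tray is on the right at (390,249), with the blade pointing up the image and the stock at (399,275). The scene view agrees. Next I'll measure these by colour segmentation.

```bash
cat > h.py <<'E'
import cv2,numpy as np
from scipy.spatial.transform import Rotation as R
from workcell import ctrl
def cap(n,save=None):
    c=ctrl.capture(n)
    if save: cv2.imwrite(f"pics/{save}.png",c["frame"][:,:,::-1])
    c["name"]=n; return c
def rot(c):
    r=np.array(c["rotation"]); return r if r.shape==(3,3) else R.from_euler("xyz",r).as_matrix()
def w(c,px,z):  # pixels -> world xy at height z
    K=np.array(c["camera_matrix"]);px=np.atleast_2d(np.asarray(px,float))
    d=(px-K[:2,2])/[K[0,0],K[1,1]]
    if c["name"]=="wrist":
        t=np.linalg.norm(d,axis=1,keepdims=True)+1e-9
        d=np.hstack([d/t*np.sin(t),np.cos(t)])
    else: d=np.hstack([d,np.ones((len(d),1))])
    d=d@rot(c).T; p=np.array(c["position"])
    return (p+d*((z-p[2])/d[:,2])[:,None])[:,:2]
def proj(c,P):
    K=np.array(c["camera_matrix"]);q=(np.atleast_2d(P)-c["position"])@rot(c)
    if c["name"]=="wrist":
        r=np.linalg.norm(q[:,:2],axis=1,keepdims=True)+1e-12
        d=q[:,:2]/r*np.arctan2(r,q[:,2:])
    else: d=q[:,:2]/q[:,2:]
    return d*[K[0,0],K[1,1]]+K[:2,2]
def big(mask,box):
    m=np.zeros(mask.shape,np.uint8);x0,y0,x1,y1=box;m[y0:y1,x0:x1]=mask[y0:y1,x0:x1]
    cs,_=cv2.findContours(m,cv2.RETR_EXTERNAL,cv2.CHAIN_APPROX_NONE)
    return max(cs,key=cv2.contourArea)[:,0,:]
def rect(c,cont,z):
    P=w(c,cont,z)*1000
    return cv2.minAreaRect(P.astype(np.float32))
E
python3 - <<'E'
from h import *
c=cap("top");f=c["frame"].astype(int);hsv=cv2.cvtColor(c["frame"],cv2.COLOR_RGB2HSV)
S,V,H=hsv[...,1],hsv[...,2],hsv[...,0]
wh=((S<40)&(V>170)).astype(np.uint8)
r=rect(c,big(wh,(225,125,335,260)),.018);print("panel",r);print(cv2.boxPoints(r).round(1).tolist())
og=((S>70)&(V>120)).astype(np.uint8)
k=big(og,(245,172,275,248));r=rect(c,k,.038);print("runner",r);print(cv2.boxPoints(r).round(1).tolist())
k=big((V>110).astype(np.uint8)*(S<60),(372,215,396,272));r=rect(c,k,.029);print("blade",r,cv2.boundingRect(k));print(cv2.boxPoints(r).round(1).tolist())
k=big(((S>90)).astype(np.uint8),(372,264,424,286));r=rect(c,k,.038);print("stock",r,cv2.boundingRect(k));print(cv2.boxPoints(r).round(1).tolist())
cv2.imwrite("pics/crop.png",np.hstack([cv2.resize(c["frame"][y:y+130,x:x+90,::-1],None,fx=4.4,fy=4.4,interpolation=cv2.INTER_CUBIC) for x,y in((232,130),(345,195))]))
E
```

```text
panel ((633.749755859375, -17.10772705078125), (240.8743896484375, 341.9375), 86.11622619628906)
[[455.0, -125.69999694824219], [796.2000122070312, -148.8000030517578], [812.5, 91.5], [471.29998779296875, 114.5999984741211]]
runner ((579.5886840820312, 43.2296142578125), (173.17254638671875, 29.272417068481445), 1.9224556684494019)
[[492.6000061035156, 55.0], [493.5, 25.700000762939453], [666.5999755859375, 31.5], [665.5999755859375, 60.79999923706055]]
blade ((471.25323486328125, -330.3438415527344), (46.07836151123047, 142.13894653320312), 86.07794952392578) (379, 220, 17, 50)
[[398.79998779296875, -348.5], [540.5999755859375, -358.20001220703125], [543.7000122070312, -312.20001220703125], [401.8999938964844, -302.5]]
stock ((384.1761169433594, -357.5267028808594), (109.66739654541016, 28.090906143188477), 86.28968048095703) (380, 270, 39, 11)
[[366.6000061035156, -411.29998779296875], [394.6000061035156, -413.20001220703125], [401.70001220703125, -303.70001220703125], [373.70001220703125, -301.8999938964844]]
```

View pics/crop.png

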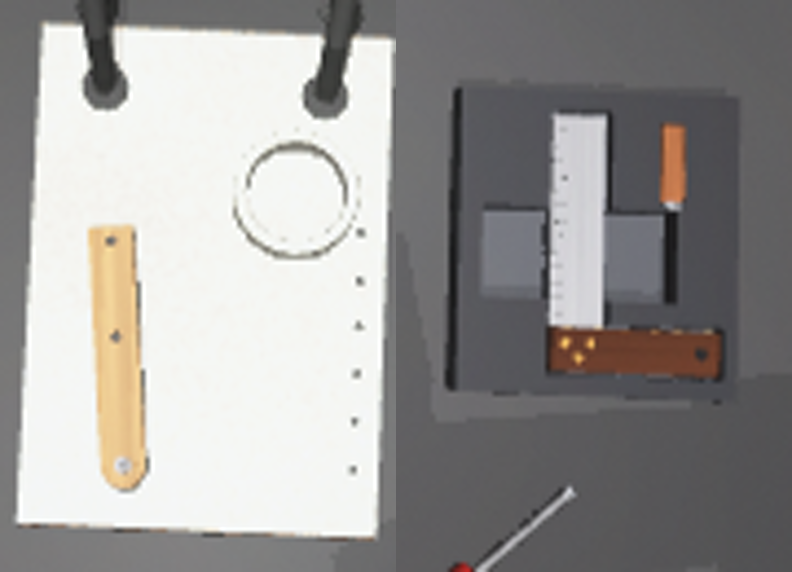

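The crop confirms the layout. The blade is at crop x 550–605 and the scoop spans 483–675, centred on the blade. The panel yaw is about -0.068, the runner is about +0.10 rad off square, and the square's origin is near (402,-303) mm with yaw -0.066. I'll move above the blade.

```bash
python3 -m crank '{"xyz":[[0,0,0],[0,0,0],[0,0,0],[0,0,0],[30,-23,0],[30,-23,0],[30,-23,0],[30,-23,0],[30,-23,0],[30,-23,0],[30,-23,0],[30,-23,0]],"spin":[0.107,0.107,0.107,0.107,0,0,0,0,0,0,0,0]}' -1 60
python3 - <<'E'
from h import *
ctrl.capture("top")
c=cap("wrist","w1");print(c["camera_matrix"],c["position"],rot(c).round(3))
s=ctrl.get_state();print(s["time"],s["eef_pos"],s["tool_rot"])
E
```

```text
time: 1.15
eef_pos: [0.4391, -0.3214, 0.2312]
tool_rot: [-3.141, 0.0, -0.065]
ft_force: [0.4, -0.9, 0.4]
opening: 0.0852
grasp_force: 0.0
[[325.1922621    0.         279.24927231]
 [  0.         325.1922621  209.08307084]
 [  0.           0.           1.        ]] [ 0.51694645 -0.32190027  0.37345595] [[-0.061 -0.956 -0.288]
 [-0.998  0.058  0.019]
 [-0.002  0.289 -0.957]]
1.25 [ 0.44091448 -0.31970988  0.23093664] [-3.14050243e+00 -4.20945577e-04 -5.98869049e-02]
```

View pics/w1.png

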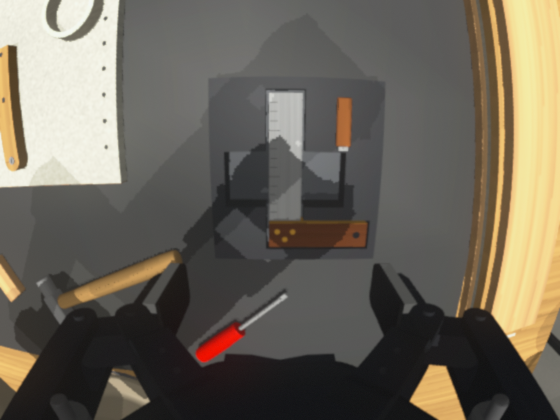

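The wrist view shows the stock's inner face from (268,221) to (369,222) and the blade's outer edge at column 266, with its tip at row 90. I'll cross-check these against the top-view pose.

```bash
python3 - <<'E'
from h import *
c=cap("wrist");s=ctrl.get_state();print(s["eef_pos"],s["tool_rot"])
print(w(c,[[268,221],[369,222]],.038)*1000, w(c,[[267,90],[304,90],[267.5,217]],.029)*1000)
u=np.array([np.cos(-.066),np.sin(-.066)]);v=np.array([-u[1],u[0]]);o=np.array([401.8,-303.2])
for p,z in(((0,0),38),((0,-110),38),((140,0),29),((140,-35),29)): print(p,proj(c,np.append(o+p[0]*u+p[1]*v,z)/1000).round(1))
E
```

```text
[ 0.43918035 -0.32126057  0.23086389] [-3.14103600e+00  4.85666308e-04 -6.13546257e-02]
[[ 400.5496982  -304.26661528]
 [ 392.33156874 -416.71130543]] [[ 540.35608809 -312.15168643]
 [ 538.24221531 -350.53837743]
 [ 402.21992693 -303.51958729]]
(0, 0) [[266.9 220. ]]
(0, -110) [[365.8 220.3]]
(140, 0) [[267.2  88.9]]
(140, -35) [[300.9  89.2]]
```

```bash
python3 -m crank '{"xyz":[[0,1.5,35],[0,0,35],[0,0,35],[0,0,35],[0,0,30],[0,0,20],[0,0,12],[0,0,6],[0,0,3],[0,0,0]],"spin":[0,0,0,0,0,0,0,0,0,0]}' -1 60
python3 -m crank '{"xyz":[[0,0,0],[0,0,0],[0,0,0],[0,0,0],[0,0,0],[0,0,0],[0,0,0],[0,0,0],[0,0,0],[0,0,0]],"spin":[0,0,0,0,0,0,0,0,0,0]}' 1 60
```

```text
time: 2.13
eef_pos: [0.4373, -0.3248, 0.0204]
tool_rot: [3.142, 0.0, -0.066]
ft_force: [0.0, 0.1, 0.1]
opening: 0.0856
grasp_force: 0.0
time: 2.97
eef_pos: [0.438, -0.3246, 0.0212]
tool_rot: [3.141, -0.001, -0.065]
ft_force: [-0.8, 1.0, 5.7]
opening: 0.0331
grasp_force: 59.2
```

```bash
python3 -m crank '{"xyz":[[0,0,-3],[0,0,-6],[0,0,-8],[0,0,-10],[0,0,-15],[0,0,-15],[0,0,-15],[0,0,-10],[0,0,0],[0,0,0]],"spin":[0,0,0,0,0,0,0,0,0,0]}' 1 60
python3 - <<'E'
from h import *
c=cap("wrist","w2");s=ctrl.get_state();print(s["eef_pos"],s["tool_rot"],s["ft_force"],s["torque"],s["opening"],s["grasp_force"])
c=cap("scene");cv2.imwrite("pics/s2.png",cv2.resize(c["frame"][60:260,120:400,::-1],None,fx=2.8,fy=2.8,interpolation=cv2.INTER_CUBIC))
E
```

```text
time: 3.8
eef_pos: [0.4377, -0.3244, 0.1026]
tool_rot: [3.141, -0.0, -0.065]
ft_force: [0.9, -0.7, -2.4]
opening: 0.0327
grasp_force: 59.9
[ 0.43747187 -0.32413018  0.10189536] [-3.14110965e+00  4.86289396e-04 -6.52030594e-02] [ 0.08625808  0.66544124 -2.213639  ] [-0.06348445  0.02471523 -0.04754511] 0.03226592484336656 59.921404123306274
```

View pics/w2.png

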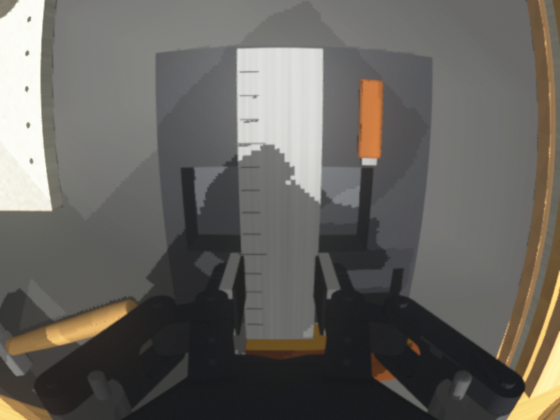

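The square is held and the wrist force shows its weight. The blade tip corners are at (237,48) and (322,48), and the blade meets the brass at row 340, columns 246 and 319. I'll fit the held pose to check for tilt.

```bash
cat > held.py <<'E'
from h import *
from scipy.optimize import least_squares
def held(c,s,px,P):
    T=R.from_euler("xyz",s["tool_rot"]).as_matrix()
    f=lambda v:(proj(c,(R.from_euler("xyz",v[3:]).apply(P)+v[:3]))-px).ravel()
    e=s["eef_pos"]
    r=least_squares(f,[e[0]-.037,e[1]+.02,e[2],0,0,s["tool_rot"][2]])
    return r.x,r.fun
E
python3 - <<'E'
from held import *
c=cap("wrist");s=ctrl.get_state()
g=cv2.cvtColor(c["frame"],cv2.COLOR_RGB2GRAY)
cor=cv2.cornerSubPix(g,np.float32([[237,48],[322,48]]),(4,4),(-1,-1),(3,50,.01));print(cor.round(1).tolist())
px=np.array([[237.5,48],[322.5,48],[246,340],[319,340]]);P=np.array([[.14,0,.004],[.14,-.035,.004],[0,0,.004],[0,-.035,.004]])
x,f=held(c,s,px,P);print(x.round(4),f.round(1),s["eef_pos"],s["tool_rot"],(x[:3]-s["eef_pos"]).round(4))
E
```

```text
[[236.60000610351562, 48.099998474121094], [322.3999938964844, 48.400001525878906]]
[ 0.401  -0.3052  0.1077 -0.0052  0.0466 -0.0557] [ 0.8  0.  -0.6 -0.8  2.6  0.6 -2.8  0.2] [ 0.43733679 -0.32399127  0.1014116 ] [-3.14034726e+00  1.22427866e-03 -6.52361893e-02] [-0.0363  0.0188  0.0063]
```

View pics/s2.png

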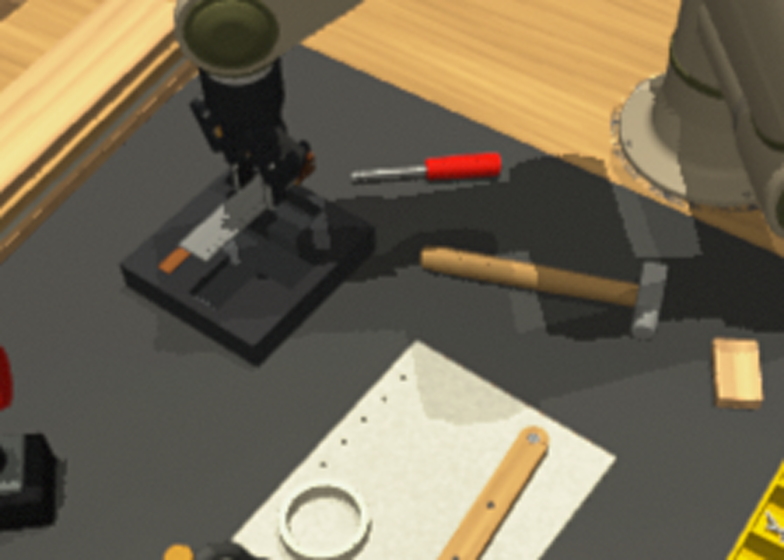

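```bash
python3 -m crank '{"xyz":[[2,-10,0],[3,-25,0],[4.3,-33,0],[4.3,-33,0],[4.3,-34,0],[4.3,-34,0],[4.3,-34,0],[4.3,-34,0],[4.3,-33,0],[2,-25,0],[1,-12,0],[0,0,0]],"spin":[0.003,0,0,0,0,0,0,0,0,0,0,0]}' 1 60
python3 - <<'E'
from h import *
c=cap("wrist","w3");s=ctrl.get_state();print(s["eef_pos"],s["tool_rot"],s["opening"])
a=633.7,-17.1;u=np.array([np.cos(-.0677),np.sin(-.0677)]);v=np.array([-u[1],u[0]])
for n,x,y,z in(("FL",-170,120,18),("FR",-170,-120,18),("screw",-130,50,38)): print(n,proj(c,np.append(a+x*u+y*v,z)/1000).round(1))
E
```

```text
time: 4.95
eef_pos: [0.4963, -0.0182, 0.102]
tool_rot: [-3.141, 0.001, -0.065]
ft_force: [-0.0, -0.4, -2.1]
opening: 0.0325
grasp_force: 60.1
[ 0.49637368 -0.01977986  0.10200981] [ 3.14156291e+00  5.85132162e-04 -6.61617912e-02] 0.0328252119316018
FL [[123.  252.7]]
FR [[414.5 254.5]]
screw [[191.7 215. ]]
```

View pics/w3.png

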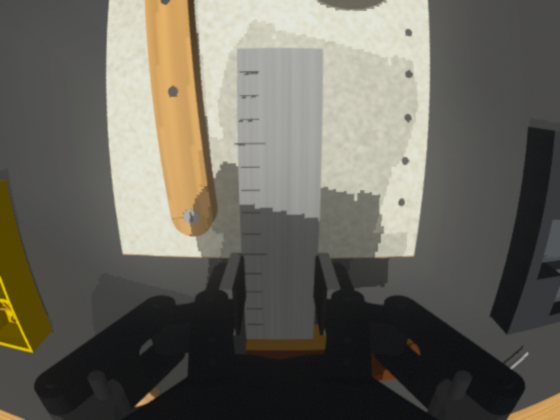

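The view shows the panel's front corners near (122,256) and (415,258) and the screw at (190,215). The runner is clear to the left of the blade. I'll check the front edge with a pixel profile before lowering.

```bash
python3 - <<'E'
from h import *
im=cv2.imread("pics/w3.png");c=cap("wrist")
pts=[]
for x in(135,145,155,165,175,400,405,408):
    col=im[225:285,x].astype(int); b=col[:,0]; d=np.diff(b); i=np.argmin(d); pts.append((x,225+i+.5)); 
    if x in(145,405): print(x,col[i-3:i+6].tolist())
print(pts);P=w(c,pts,.018)*1000
a=np.array([633.7,-17.1]);u=np.array([np.cos(-.0677),np.sin(-.0677)]);v=np.array([-u[1],u[0]])
print(np.c_[(P-a)@u,(P-a)@v].round(1))
E
```

```text
145 [[205, 223, 224], [205, 223, 224], [198, 219, 220], [167, 187, 194], [120, 135, 144], [93, 100, 104], [86, 91, 91], [87, 91, 91], [87, 92, 91]]
405 [[193, 211, 215], [194, 214, 216], [193, 213, 216], [176, 197, 206], [131, 152, 170], [97, 107, 117], [88, 93, 93], [89, 92, 93], [88, 92, 92]]
[(135, np.float64(253.5)), (145, np.float64(254.5)), (155, np.float64(255.5)), (165, np.float64(255.5)), (175, np.float64(255.5)), (400, np.float64(255.5)), (405, np.float64(255.5)), (408, np.float64(255.5))]
[[-169.9  107. ]
 [-170.4   97.8]
 [-170.9   88.8]
 [-170.5   80. ]
 [-170.2   71.4]
 [-170.4 -108.7]
 [-170.6 -113.1]
 [-170.7 -115.8]]
```

```bash
python3 -m crank '{"xyz":[[-2,0,10],[0,0,18],[0,0,20],[0,0,15],[0,0,10],[0,0,5],[0,0,4],[0,0,2],[0,0,0]],"spin":[0,0,0,0,0,0,0,0,0]}' 1 60
python3 -m crank '{"xyz":[[0,0,1],[0,0,1],[0,0,0]],"spin":[0,0,0]}' 1 60
```

```text
time: 5.8
eef_pos: [0.4948, -0.0208, 0.0185]
tool_rot: [3.141, -0.0, -0.068]
ft_force: [0.4, -0.2, -2.5]
opening: 0.0328
grasp_force: 60.1
time: 6.05
eef_pos: [0.4951, -0.0207, 0.0175]
tool_rot: [3.141, -0.001, -0.068]
ft_force: [-3.4, -0.5, 7.9]
opening: 0.0326
grasp_force: 65.7
```

```bash
python3 -m crank '{"xyz":[[0,0,1],[0,0,0]],"spin":[0,0]}' 1 60
python3 -m crank '{"xyz":[[0,0,0],[0,0,0],[0,0,0]],"spin":[0,0,0]}' 0.8 20
python3 - <<'E'
from h import *
s=ctrl.get_state();print(s["opening"],s["eef_pos"],s["ft_force"],s["torque"])
E
```

```text
time: 6.22
eef_pos: [0.4951, -0.0207, 0.0174]
tool_rot: [3.141, -0.001, -0.068]
ft_force: [-7.6, 0.1, 20.8]
opening: 0.0323
grasp_force: 72.5
time: 6.47
eef_pos: [0.4951, -0.0207, 0.0174]
tool_rot: [3.141, -0.002, -0.068]
ft_force: [-7.4, -0.1, 20.1]
opening: 0.0325
grasp_force: 72.3
0.03248332225282506 [ 0.49507495 -0.02068236  0.01742478] [-7.43058656 -0.13974249 20.13014982] [ 0.18832949  1.35386431 -0.02281454]
```

```bash
python3 -m crank '{"xyz":[[0,0,-1],[0,0,0],[0,0,0],[0,0,0],[0,0,0],[0,0,0]],"spin":[0,0,0,0,0,0]}' 0.2 20
python3 -m crank '{"xyz":[[0,0,0],[0,0,0],[0,0,0],[0,0,0]],"spin":[0,0,0,0]}' -0.25 20
python3 -m crank '{"xyz":[[0,0,-4],[0,0,-8],[0,0,-20],[0,0,-30],[0,0,-30],[0,0,-10],[0,0,0]],"spin":[0,0,0,0,0,0,0]}' -0.25 20
python3 - <<'E'
from h import *
c=cap("wrist","w4");print(ctrl.get_state()["eef_pos"])
E
```

```text
time: 6.97
eef_pos: [0.4951, -0.0206, 0.0172]
tool_rot: [3.141, -0.001, -0.068]
ft_force: [-3.3, 0.3, 8.5]
opening: 0.0341
grasp_force: 25.1
time: 7.3
eef_pos: [0.4946, -0.0205, 0.0162]
tool_rot: [-3.142, -0.0, -0.068]
ft_force: [-0.0, 0.0, 0.8]
opening: 0.0534
grasp_force: 0.0
time: 7.88
eef_pos: [0.4959, -0.0208, 0.1212]
tool_rot: [3.14, -0.006, -0.068]
ft_force: [1.1, 1.1, -0.3]
opening: 0.0531
grasp_force: 0.0
[ 0.49493729 -0.02060378  0.11917059]
```

View pics/w4.png

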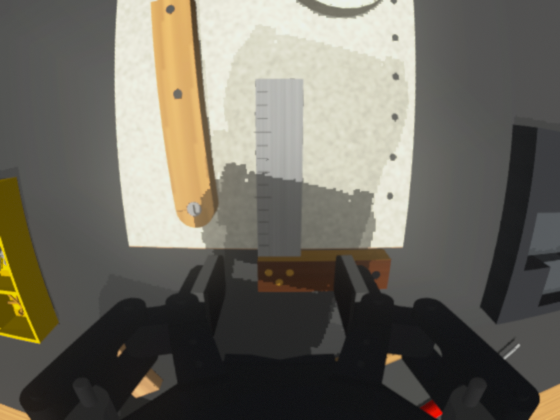

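The square now lies on the panel. Its blade tip is at (257..303,79) and the stock is in front of the edge at rows 250–290, with a small gap. I'll work out its pose in panel coordinates.

```bash
cat >> h.py <<'E'
A=np.array([633.7,-17.1]);U=np.array([np.cos(-.0677),np.sin(-.0677)]);Vv=np.array([-U[1],U[0]])
def pan(P): P=np.atleast_2d(P)-A; return np.c_[P@U,P@Vv]
def wor(P): P=np.atleast_2d(P); return A+P[:,:1]*U+P[:,1:]*Vv
E
python3 - <<'E'
from h import *
c=cap("wrist")
print(pan(w(c,[[256.5,79],[303,79],[257,245],[303,248]],.022)*1000).round(1))
print("stock top",pan(w(c,[[258,262],[389,261],[390,290],[258,292]],.031)*1000).round(1))
x0,y0=235,225
cv2.imwrite("pics/w4c.png",cv2.resize(c["frame"][225:300,240:400,::-1],None,fx=5,fy=5,interpolation=cv2.INTER_CUBIC))
E
```

```text
[[ -38.5    4. ]
 [ -38.5  -29.6]
 [-166.7    5.4]
 [-169.3  -31.5]]
stock top [[-177.4    4.4]
 [-178.3 -102.2]
 [-206.3 -107.2]
 [-205.2    5.1]]
```

View pics/w4c.png

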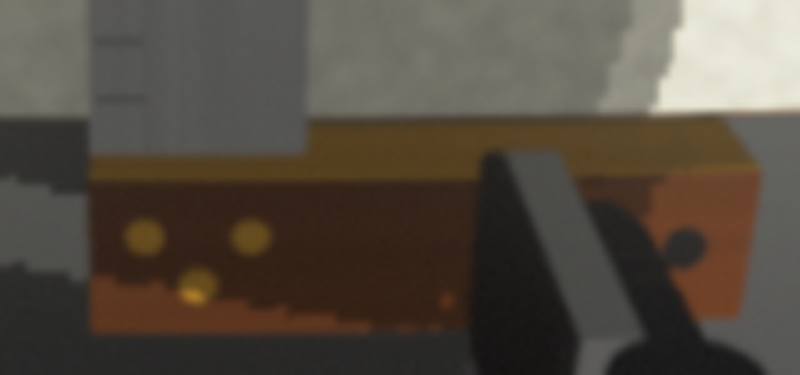

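The crop shows the stock lying parallel to the edge, with the brass face visible and a gap of about 7 mm. The square's origin is near panel (-178, 4.5). I'll push it in +x from behind the stock, in line with the centre of mass, then in +y on the blade's inner edge.

```bash
python3 -m crank '{"xyz":[[-25,4,0],[-30,4,0],[-30,4,0],[-9,0,20],[0,0,30],[0,0,30],[0,0,15],[0,0,5],[0,0,2],[0,0,0]],"spin":[0,0,0,0,0,0,0,0,0,0]}' 1 40
python3 -m crank '{"xyz":[[6,0,0],[4,0,0],[2,0,0],[2,0,0],[2,0,0],[0,0,0]],"spin":[0,0,0,0,0,0]}'
```

```text
time: 8.82
eef_pos: [0.3998, -0.026, 0.0161]
tool_rot: [-3.141, 0.001, -0.068]
ft_force: [-0.1, 0.2, 0.1]
opening: 0.0001
grasp_force: 0.0
time: 9.32
eef_pos: [0.4164, -0.0273, 0.0165]
tool_rot: [3.141, -0.001, -0.068]
ft_force: [-0.9, 0.9, -0.5]
opening: -0.0001
grasp_force: 0.0
```

```bash
python3 -m crank '{"xyz":[[1,0,0],[1,0,0],[1,0,0],[1,0,0],[0,0,0]],"spin":[0,0,0,0,0]}'
python3 -m crank '{"xyz":[[1,0,0],[1,0,0],[0,0,0]],"spin":[0,0,0]}'
```

```text
time: 9.73
eef_pos: [0.42, -0.0275, 0.0163]
tool_rot: [-3.142, 0.0, -0.068]
ft_force: [-1.3, 0.2, 0.8]
opening: -0.0001
grasp_force: 0.6
time: 9.98
eef_pos: [0.4222, -0.0276, 0.0163]
tool_rot: [3.142, -0.0, -0.068]
ft_force: [-1.5, 0.2, -0.3]
opening: 0.0
grasp_force: 0.2
```

```bash
python3 -m crank '{"xyz":[[1,0,0],[1,0,0],[0,0,0]],"spin":[0,0,0]}'
python3 -m crank '{"xyz":[[1,0,0],[0,0,0]],"spin":[0,0]}'
python3 -m crank '{"xyz":[[1,0,0],[0,0,0]],"spin":[0,0]}'
```

```text
time: 10.23
eef_pos: [0.4226, -0.0275, 0.016]
tool_rot: [-3.141, 0.004, -0.068]
ft_force: [-7.6, -1.7, 5.3]
opening: -0.0
grasp_force: 4.0
time: 10.4
eef_pos: [0.4226, -0.0274, 0.0159]
tool_rot: [-3.141, 0.006, -0.068]
ft_force: [-12.5, -2.3, 8.7]
opening: 0.0003
grasp_force: 6.3
time: 10.57
eef_pos: [0.4226, -0.0273, 0.0157]
tool_rot: [-3.141, 0.009, -0.067]
ft_force: [-17.4, -3.1, 11.2]
opening: 0.0
grasp_force: 9.0
```

```bash
python3 -m crank '{"xyz":[[-8,0,0],[-12,0,-10],[0,0,-30],[0,0,-20],[25,10,0],[30,10,0],[30,10,0],[11,2,0],[0,0,25],[0,0,20],[0,0,8],[0,0,0]],"spin":[0,0,0,0,0,0,0,0,0,0,0,0]}' 1 40
python3 - <<'E'
from h import *
c=cap("wrist","w5");s=ctrl.get_state();print(s["eef_pos"],pan(s["eef_pos"][:2]*1000))
E
```

```text
time: 11.57
eef_pos: [0.4988, -0.0647, 0.0219]
tool_rot: [-3.141, 0.003, -0.068]
ft_force: [-0.9, -0.8, 0.2]
opening: -0.0002
grasp_force: 0.0
[ 0.499489   -0.06491735  0.02319404] [[-130.66878836  -56.78695457]]
```

View pics/w5.png

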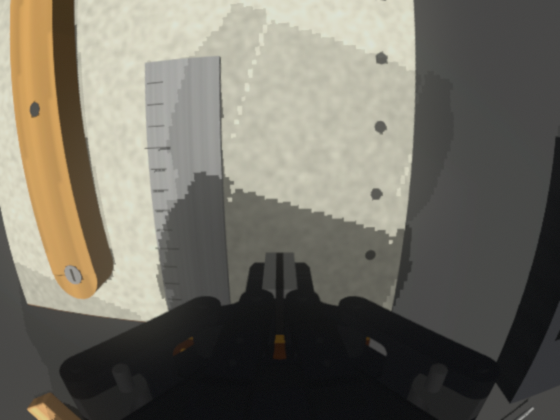

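The closed fingers (265–295, 250) stand right of the blade's inner edge (column 228), level with the screw. I'll lower slightly and push toward the nose.

```bash
python3 -m crank '{"xyz":[[0,0,2],[0,0,1.3],[0,0,0]],"spin":[0,0,0]}'
python3 -m crank '{"xyz":[[0,-5,0],[0,-5,0],[0,-4,0],[0,-4,0],[0,-4,0],[0,-4,0],[0,-4,0],[0,-4,0],[0,-2,0],[0,0,0]],"spin":[0,0,0,0,0,0,0,0,0,0]}'
```

```text
time: 11.87
eef_pos: [0.4999, -0.0651, 0.0206]
tool_rot: [3.141, -0.001, -0.068]
ft_force: [0.1, -0.1, -0.1]
opening: -0.0001
grasp_force: 0.0
time: 12.7
eef_pos: [0.502, -0.0286, 0.02]
tool_rot: [-3.141, 0.0, -0.068]
ft_force: [0.1, -0.0, -0.6]
opening: -0.0001
grasp_force: 0.0
```

```bash
python3 -m crank '{"xyz":[[0,-1.5,0],[0,-1.5,0],[0,0,0]],"spin":[0,0,0]}'
python3 -m crank '{"xyz":[[0,-1.5,0],[0,-1.5,0],[0,0,0]],"spin":[0,0,0]}'
python3 - <<'E'
from h import *
c=cap("wrist","w6");s=ctrl.get_state();print(s["eef_pos"],pan(s["eef_pos"][:2]*1000))
E
```

```text
time: 12.95
eef_pos: [0.5023, -0.0259, 0.02]
tool_rot: [-3.141, -0.0, -0.068]
ft_force: [0.4, -0.0, 0.3]
opening: 0.0002
grasp_force: 0.0
time: 13.2
eef_pos: [0.5024, -0.0228, 0.02]
tool_rot: [-3.141, 0.0, -0.068]
ft_force: [0.3, 0.5, -0.4]
opening: -0.0002
grasp_force: 0.0
[ 0.50240216 -0.02286812  0.01997662] [[-130.6068669   -14.63697814]]
```

View pics/w6.png

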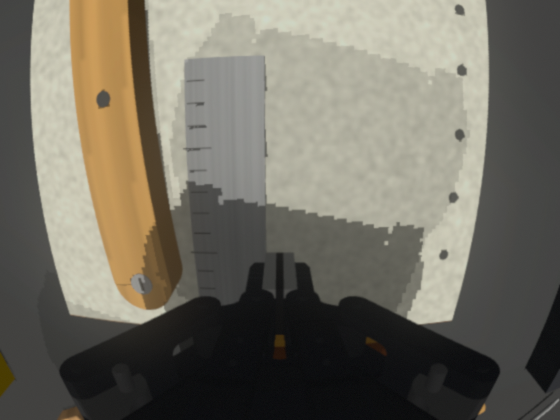

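That is the 11th picture I've viewed, one more than the 10 allowed, so I won't view any more and will use numbers from here. The blade's outer edge, about column 192 at the nose's level, is still some 8 mm short of the nose. I'll continue until contact.

```bash
python3 -m crank '{"xyz":[[0,-1.5,0],[0,-1.5,0],[0,-1,0],[0,0,0]],"spin":[0,0,0,0]}'
python3 -m crank '{"xyz":[[0,-1,0],[0,-1,0],[0,0,0]],"spin":[0,0,0]}'
python3 -m crank '{"xyz":[[0,-1,0],[0,0,0]],"spin":[0,0]}'
```

```text
time: 13.58
eef_pos: [0.5027, -0.0188, 0.02]
tool_rot: [-3.141, 0.0, -0.068]
ft_force: [0.1, -0.1, 0.9]
opening: -0.0001
grasp_force: 0.0
time: 13.83
eef_pos: [0.5029, -0.0169, 0.02]
tool_rot: [-3.142, -0.0, -0.068]
ft_force: [0.3, -0.0, 0.8]
opening: 0.0002
grasp_force: 0.1
time: 14.0
eef_pos: [0.5029, -0.016, 0.02]
tool_rot: [-3.142, 0.0, -0.068]
ft_force: [-0.6, -0.6, -0.4]
opening: 0.0001
grasp_force: 0.1
```

```bash
python3 -m crank '{"xyz":[[0,-1,0],[0,0,0]],"spin":[0,0]}'
python3 -m crank '{"xyz":[[0,-1,0],[0,0,0]],"spin":[0,0]}'
cat > edge.py <<'E'
from h import *
c=cap("wrist");g=cv2.GaussianBlur(c["frame"],(3,3),0).astype(int);s=ctrl.get_state();print("tcp",pan(s["eef_pos"][:2]*1000).round(1))
sat=cv2.cvtColor(c["frame"],cv2.COLOR_RGB2HSV)[...,1].astype(int)
for r in(80,110,150,180,210,240):
    row=g[r].astype(int); rb=row[:,0]-row[:,2]   # red-blue: white/tan positive, steel ~0
    run=np.flatnonzero(sat[r,:260]>95); e=[]
    rr=run.max() if len(run) else -1
    st=np.flatnonzero((rb[150:330]<8))+150
    # longest contiguous steel run
    k=max(np.split(st,np.flatnonzero(np.diff(st)>2)+1),key=len) if len(st) else [0]
    print(r,"runner R",rr,pan(w(c,[[rr+.5,r]],.038)*1000).round(1)[0],"steel",k[0],k[-1],pan(w(c,[[k[0]-.5,r],[k[-1]+.5,r]],.022)*1000).round(1).tolist())
col=(g[30:120,[215,225,235]].sum(2)); print("tip rows",[30+int(np.argmin(np.diff(col[:,i]))) for i in range(3)])
E
python3 edge.py
```

```text
time: 14.17
eef_pos: [0.503, -0.015, 0.02]
tool_rot: [-3.142, 0.0, -0.068]
ft_force: [-0.0, 0.0, -1.0]
opening: -0.0003
grasp_force: 0.2
time: 14.33
eef_pos: [0.503, -0.0143, 0.02]
tool_rot: [3.141, 0.0, -0.068]
ft_force: [-0.6, -2.8, -0.2]
opening: -0.0
grasp_force: 1.4
tcp [[-130.5   -6. ]]
80 runner R 166 [-41.7  38.4] steel 185 264 [[-40.5, 35.7], [-42.1, 0.8]]
110 runner R 169 [-53.8  37.4] steel 186 264 [[-53.9, 35.4], [-55.1, 0.8]]
150 runner R 175 [-69.8  35.6] steel 187 264 [[-71.7, 35.7], [-72.4, 0.9]]
180 runner R 180 [-82.   34.2] steel 189 265 [[-85.4, 35.5], [-85.7, 0.6]]
210 runner R 185 [-94.6  33.1] steel 191 265 [[-99.5, 35.6], [-99.5, 0.8]]
240 runner R 191 [-107.9   31.7] steel 194 266 [[-114.5, 35.5], [-114.1, 0.5]]
tip rows [56, 56, 55]
```

The blade is seated: its outer edge is at y≈35.5 mm over its whole length (parallel to within 0.003 rad), the tip is at about x = -30, and the nose is in contact. Next I'll retreat and take the runner about 125 mm from the screw, which keeps the camera clear of the holdfast.

```bash
python3 -m crank '{"xyz":[[0,4,0],[0,6,0],[0,0,-15],[0,0,-30],[0,0,-25],[30,-18,0],[32,-20,0],[32,-20,0],[31,-20.6,0],[0,0,0],[0,0,0]],"spin":[0,0,0,0,0,0,0,0,0,-0.101,0]}' -1 30
python3 - <<'E'
from h import *
c=cap("wrist","w7");s=ctrl.get_state();print(s["eef_pos"],s["tool_rot"],pan(s["eef_pos"][:2]*1000),s["qpos"].round(2) if hasattr(s["qpos"],"round") else s["qpos"])
hsv=cv2.cvtColor(c["frame"],cv2.COLOR_RGB2HSV);m=((hsv[...,1]>80)&(hsv[...,2]>100)&(abs(hsv[...,0].astype(int)-18)<8)).astype(np.uint8)
for r in(140,170,200,230):
    k=np.flatnonzero(m[r,200:380])+200
    if len(k): print(r,k[0],k[-1],pan(w(c,[[k[0]-.5,r],[k[-1]+.5,r]],.038)*1000).round(1).tolist())
t=ctrl.capture("top");t["name"]="top";print("tape",pan(w(t,[[299,175]],.042)*1000))
E
```

```text
time: 15.3
eef_pos: [0.633, 0.047, 0.0891]
tool_rot: [-3.141, 0.001, 0.038]
ft_force: [-0.3, -0.5, 0.1]
opening: 0.0856
grasp_force: 0.0
[0.63213296 0.04627336 0.08929802] [-3.14114033e+00  1.27381851e-03  3.22024473e-02] [[-5.85054827 63.12217572]] [-0.11  0.68  1.31  0.    1.15  1.43]
200 275 275 [[15.6, 69.6], [15.7, 69.0]]
230 278 278 [[-3.8, 65.7], [-3.7, 65.1]]
tape [[ 51.02899384 -57.64256155]]
```

```bash
python3 -m crank '{"xyz":[[0,0,15],[0,0,25],[0,0,15],[0,0,7],[0,0,3],[0,0,0]],"spin":[0,0,0,0,0,0]}' -1 20
python3 -m crank '{"xyz":[[0,0,0],[0,0,0],[0,0,0],[0,0,0],[0,0,0],[0,0,0],[0,0,0],[0,0,0],[0,0,0],[0,0,0]],"spin":[0,0,0,0,0,0,0,0,0,0]}' 1 20
```

```text
time: 15.9
eef_pos: [0.6323, 0.0455, 0.0253]
tool_rot: [-3.142, 0.0, 0.031]
ft_force: [-0.1, 0.0, -0.1]
opening: 0.0855
grasp_force: 0.0
time: 16.73
eef_pos: [0.6326, 0.0459, 0.0255]
tool_rot: [3.142, -0.001, 0.033]
ft_force: [-1.1, 1.4, 6.0]
opening: 0.0293
grasp_force: 26.1
```

```bash
python3 -m crank '{"xyz":[[0,2.1,0],[0,2.1,0],[0,2.1,0],[0,2.1,0],[0,2.1,0],[0,0,0]],"spin":[0.0168,0.0168,0.0168,0.0168,0.0168,0]}' 1 20
python3 -m crank '{"xyz":[[0,1,0],[0,0.5,0],[0,0,0]],"spin":[0.009,0.007,0]}' 1 20
python3 - <<'E'
from h import *
s=ctrl.get_state();print(pan(s["eef_pos"][:2]*1000),s["tool_rot"],s["opening"],s["ft_force"])
E
```

```text
time: 17.23
eef_pos: [0.6325, 0.0351, 0.0254]
tool_rot: [3.142, -0.0, -0.052]
ft_force: [-2.4, 0.3, 6.1]
opening: 0.0291
grasp_force: 26.2
time: 17.48
eef_pos: [0.6325, 0.0336, 0.0255]
tool_rot: [3.141, -0.0, -0.067]
ft_force: [-2.3, -0.8, 5.1]
opening: 0.0295
grasp_force: 26.2
[[-4.67448441 50.50818214]] [ 3.14115149e+00 -3.40192832e-04 -6.70694555e-02] 0.029529855966425794 [-2.25776819 -0.81299412  5.09751755]
```

```bash
python3 -m crank '{"xyz":[[0,0,0],[0,0,0],[0,0,0],[0,0,0],[0,0,0],[0,0,0]],"spin":[0,0,0,0,0,0]}' -0.3 20
python3 -m crank '{"xyz":[[0,0,-8],[0,0,-20],[0,0,-30],[0,0,-25],[-35,10,0],[-35,10,0],[-35,10,0],[-10,0,0],[0,0,0]],"spin":[0,0,0,0,0,0,0,0,0]}' -0.3 20
cat > fin.py <<'E'
from h import *
c=cap("wrist","w9");s=ctrl.get_state();print("tcp",pan(s["eef_pos"][:2]*1000).round(1),s["eef_pos"][2])
f=c["frame"];g=cv2.GaussianBlur(f,(3,3),0).astype(int)
# rectify to panel grid at z=22 (blade top) and z=38 (runner top), 0.5 mm/px
def rectify(z,x0,x1,y0,y1,st=.5):
    X,Y=np.meshgrid(np.arange(x0,x1,st),np.arange(y0,y1,st),indexing="ij")
    p=proj(c,np.c_[wor(np.c_[X.ravel(),Y.ravel()]),np.full(X.size,z)]/1000).astype(np.float32).reshape(*X.shape,2)
    return cv2.remap(f,p[...,0],p[...,1],cv2.INTER_LINEAR)
b=rectify(22,-180,30,-10,80); t=rectify(38,-180,30,-10,80)
for x in range(-150,15,15):
    i=int((x+180)/.5)
    h=cv2.cvtColor(t[i:i+1],cv2.COLOR_RGB2HSV)[0,:,1].astype(int); k=np.flatnonzero(h>80)
    hb=b[i].astype(int); st=np.flatnonzero(hb[:,0]-hb[:,2]<8)
    print(x,"runner z38",(k[0]*.5-10,k[-1]*.5-10) if len(k) else None,"steel z22",(st[0]*.5-10,st[-1]*.5-10) if len(st) else None)
# stock inner face: profile along x on stock top z31
q=rectify(31,-215,-150,-90,40)
hq=cv2.cvtColor(q,cv2.COLOR_RGB2HSV).astype(int)
for y in(25,10,-10,-25,-40,-55,-68):
    j=int((y+90)/.5); print("y",y,[(-215+2*i,q[4*i,j].tolist()) for i in range(15,28)])
E
python3 fin.py
```

```text
time: 17.98
eef_pos: [0.6323, 0.0339, 0.0249]
tool_rot: [-3.142, 0.0, -0.067]
ft_force: [0.2, 0.4, 0.6]
opening: 0.0554
grasp_force: 0.0
time: 18.73
eef_pos: [0.5138, 0.0116, 0.1089]
tool_rot: [-3.142, 0.0, -0.068]
ft_force: [1.2, 0.7, 0.1]
opening: 0.0556
grasp_force: 0.0
tcp [[-119.8   20.5]] 0.10903019831927335
-150 runner z38 None steel z22 (np.float64(-2.5), np.float64(33.0))
-135 runner z38 (np.float64(37.0), np.float64(64.0)) steel z22 (np.float64(-3.0), np.float64(57.0))
-120 runner z38 (np.float64(35.5), np.float64(65.0)) steel z22 (np.float64(-3.5), np.float64(31.5))
-105 runner z38 (np.float64(35.5), np.float64(65.0)) steel z22 (np.float64(-4.0), np.float64(30.0))
-90 runner z38 (np.float64(35.0), np.float64(65.0)) steel z22 (np.float64(-3.5), np.float64(71.5))
-75 runner z38 (np.float64(35.5), np.float64(65.5)) steel z22 (np.float64(-4.0), np.float64(29.0))
-60 runner z38 (np.float64(35.5), np.float64(65.5)) steel z22 (np.float64(-4.5), np.float64(28.5))
-45 runner z38 (np.float64(35.5), np.float64(65.5)) steel z22 (np.float64(-5.0), np.float64(28.0))
-30 runner z38 (np.f
[... 1560 characters left out ...]
 70]), (-167, [74, 74, 71]), (-165, [74, 74, 70]), (-163, [74, 74, 71]), (-161, [70, 70, 67])]
y -55 [(-185, [33, 33, 32]), (-183, [36, 35, 34]), (-181, [36, 36, 34]), (-179, [39, 38, 35]), (-177, [39, 38, 36]), (-175, [41, 41, 37]), (-173, [49, 45, 39]), (-171, [66, 56, 39]), (-169, [84, 68, 40]), (-167, [89, 71, 42]), (-165, [110, 90, 64]), (-163, [207, 203, 185]), (-161, [222, 220, 202])]
y -68 [(-185, [101, 63, 41]), (-183, [103, 64, 42]), (-181, [101, 63, 42]), (-179, [101, 63, 43]), (-177, [100, 64, 44]), (-175, [105, 70, 45]), (-173, [91, 71, 43]), (-171, [88, 71, 43]), (-169, [89, 72, 44]), (-167, [92, 73, 46]), (-165, [110, 97, 78]), (-163, [209, 205, 186]), (-161, [221, 219, 200])]
```

The runner is square (its side is at y=35.5 all along). The square, however, has turned about 0.03 rad clockwise, because the fingers opened beside the blade during my retreat. To mend it I'll push the stock's free end flush again, then seat the blade on the nose and retreat with the fingers shut.

```bash
python3 -m crank '{"xyz":[[0,0,0],[-22,15,0],[-30,20,0],[-30,20,0],[-30,20.5,0],[0,0,25],[0,0,30],[0,0,22],[0,0,12],[0,0,3.5],[0,0,0]],"spin":[0,0,0,0,0,0,0,0,0,0,0]}' 1 40
python3 -m crank '{"xyz":[[5,0,0],[4,0,0],[3,0,0],[2,0,0],[1,0,0],[1,0,0],[0,0,0]],"spin":[0,0,0,0,0,0,0]}'
python3 -m crank '{"xyz":[[1,0,0],[1,0,0],[1,0,0],[0,0,0]],"spin":[0,0,0,0]}'
python3 - <<'E'
from h import *
s=ctrl.get_state();print(pan(s["eef_pos"][:2]*1000),s["ft_force"])
E
```

```text
time: 19.7
eef_pos: [0.3994, -0.0563, 0.015]
tool_rot: [-3.141, 0.001, -0.067]
ft_force: [1.1, -0.4, -0.5]
opening: -0.0002
grasp_force: 0.0
time: 20.28
eef_pos: [0.4149, -0.0573, 0.0156]
tool_rot: [3.141, -0.0, -0.067]
ft_force: [0.3, 0.1, -0.5]
opening: -0.0002
grasp_force: 0.0
time: 20.62
eef_pos: [0.4178, -0.0575, 0.0155]
tool_rot: [3.142, 0.0, -0.067]
ft_force: [-1.4, -0.3, -0.3]
opening: 0.0001
grasp_force: 0.0
[[-212.67179872  -54.90243632]] [-1.40289024 -0.27357197 -0.25175169]
```

Flush is expected at a TCP panel x of about -209.9.

```bash
python3 -m crank '{"xyz":[[1,0,0],[1,0,0],[0,0,0]],"spin":[0,0,0]}'
python3 -m crank '{"xyz":[[1,0,0],[0,0,0]],"spin":[0,0]}'
python3 - <<'E'
from h import *
s=ctrl.get_state();print(pan(s["eef_pos"][:2]*1000),s["ft_force"])
E
```

```text
time: 20.87
eef_pos: [0.4198, -0.0576, 0.0155]
tool_rot: [3.142, -0.0, -0.067]
ft_force: [0.8, 0.1, 0.5]
opening: 0.0001
grasp_force: 0.0
time: 21.03
eef_pos: [0.4205, -0.0576, 0.0154]
tool_rot: [-3.141, 0.001, -0.067]
ft_force: [-2.2, -1.0, 1.2]
opening: -0.0
grasp_force: 1.0
[[-209.95899647  -54.81383265]] [-2.22002448 -1.04295135  1.22099601]
```

```bash
python3 -m crank '{"xyz":[[1,0,0],[0,0,0],[-6,0,0],[-14,0,-10],[0,0,-35],[0,0,-25],[32,-9,0],[35,-9,0],[31,-9,0],[0,0,30],[0,0,25],[0,0,8]],"spin":[0,0,0,0,0,0,0,0,0,0,0,0]}'
python3 -m crank '{"xyz":[[0,0,2],[0,0,0]],"spin":[0,0]}'
python3 - <<'E'
from h import *
s=ctrl.get_state();print(pan(s["eef_pos"][:2]*1000),s["ft_force"])
E
```

```text
time: 22.03
eef_pos: [0.4998, -0.0353, 0.0195]
tool_rot: [-3.14, 0.004, -0.067]
ft_force: [-1.0, -0.1, -0.9]
opening: -0.0001
grasp_force: 0.0
time: 22.2
eef_pos: [0.5014, -0.0362, 0.0209]
tool_rot: [-3.142, -0.0, -0.067]
ft_force: [1.3, 0.7, 0.9]
opening: 0.0002
grasp_force: 0.0
[[-130.71382339  -27.96837733]] [1.30928761 0.7191994  0.90388569]
```

```bash
python3 -m crank '{"xyz":[[0,0,0.8],[0,-5,0],[0,-4,0],[0,-3,0],[0,-2,0],[0,-1.5,0],[0,-1.5,0],[0,-1.5,0],[0,0,0]],"spin":[0,0,0,0,0,0,0,0,0]}'
python3 -m crank '{"xyz":[[0,-1,0],[0,-1,0],[0,0,0]],"spin":[0,0,0]}'
python3 - <<'E'
from h import *
s=ctrl.get_state();print(pan(s["eef_pos"][:2]*1000),s["ft_force"])
E
```

```text
time: 22.95
eef_pos: [0.5026, -0.0174, 0.0197]
tool_rot: [-3.142, 0.0, -0.067]
ft_force: [-1.0, 0.3, 0.7]
opening: -0.0006
grasp_force: 0.0
time: 23.2
eef_pos: [0.5027, -0.0156, 0.0197]
tool_rot: [3.142, 0.0, -0.067]
ft_force: [0.2, -0.6, -0.7]
opening: 0.0001
grasp_force: 0.2
[[-130.76203412   -7.32401068]] [ 0.20249143 -0.64316809 -0.72078676]
```

```bash
python3 -m crank '{"xyz":[[0,-1,0],[0,0,0]],"spin":[0,0]}'
python3 -m crank '{"xyz":[[0,-0.7,0],[0,0,0]],"spin":[0,0]}'
python3 edge.py
```

```text
time: 23.37
eef_pos: [0.5028, -0.0145, 0.0197]
tool_rot: [-3.142, 0.0, -0.067]
ft_force: [0.7, -0.1, -0.6]
opening: 0.0001
grasp_force: 0.4
time: 23.53
eef_pos: [0.5028, -0.0143, 0.0197]
tool_rot: [3.141, 0.0, -0.067]
ft_force: [-1.7, -5.4, -1.1]
opening: -0.0001
grasp_force: 2.2
tcp [[-130.8   -6.1]]
80 runner R 183 [-42.6  31.3] steel 186 264 [[-40.9, 35.2], [-42.3, 0.8]]
110 runner R 183 [-54.4  31.5] steel 187 264 [[-54.2, 34.9], [-55.3, 0.8]]
150 runner R 185 [-70.2  31.3] steel 189 264 [[-72.0, 34.6], [-72.6, 0.9]]
180 runner R 186 [-82.2  31.6] steel 190 265 [[-85.6, 34.9], [-85.9, 0.6]]
210 runner R 189 [-94.8  31.3] steel 192 266 [[-99.7, 35.0], [-99.6, 0.3]]
240 runner R 191 [-108.    31.6] steel 195 267 [[-114.6, 34.8], [-114.2, -0.0]]
tip rows [55, 55, 55]
```

Contact, and the blade is parallel at y≈35 against the runner. I'll retreat with the fingers shut and verify.

```bash
python3 -m crank '{"xyz":[[0,2,0],[0,3,0],[0,8,0],[0,12,0],[0,0,-15],[0,0,-30],[0,0,-35],[0,0,-30],[0,0,-20],[0,0,0]],"spin":[0,0,0,0,0,0,0,0,0,0]}'
python3 - <<'E'
import re
s=open('fin.py').read()
s=s[:s.index("# stock inner")]
s+='''
q=rectify(31,-215,-150,-90,40)
for y in(30,20,10,-5,-25,-40,-55,-65,-70):
    col=q[:,int((y+90)/.5)].astype(int); sc=col[:,1]/(col[:,0]+1)  # wood .62 -> brass .75
    seg=[(-215+.5*i) for i in range(60,110) if sc[i]>.70]
    print("y",y,"brass x from",seg[:1],[round(v,2) for v in sc[72:100:4]])
'''
open('fin.py','w').write(s)
E
python3 fin.py
```

```text
time: 24.42
eef_pos: [0.5029, -0.0402, 0.1539]
tool_rot: [3.14, -0.008, -0.068]
ft_force: [1.0, 0.0, 1.3]
opening: 0.0
grasp_force: 0.0
tcp [[-129.9  -31.7]] 0.1514625160363327
-150 runner z38 None steel z22 (np.float64(1.0), np.float64(34.0))
-135 runner z38 (np.float64(35.5), np.float64(64.0)) steel z22 (np.float64(1.0), np.float64(34.0))
-120 runner z38 (np.float64(33.0), np.float64(65.0)) steel z22 (np.float64(1.0), np.float64(34.0))
-105 runner z38 (np.float64(33.5), np.float64(65.0)) steel z22 (np.float64(1.0), np.float64(32.5))
-90 runner z38 (np.float64(33.0), np.float64(65.0)) steel z22 (np.float64(1.0), np.float64(32.5))
-75 runner z38 (np.float64(33.5), np.float64(65.0)) steel z22 (np.float64(1.5), np.float64(30.5))
-60 runner z38 (np.float64(33.0), np.float64(65.0)) steel z22 (np.float64(1.5), np.float64(28.5))
-45 runner z38 (np.float64(33.0), np.float64(65.5)) steel z22 (np.float64(1.5), np.float64(34.5))
-30 runner z38 (np.float64(32.5), np.float64(65.5)) steel z22 (np.float64(12.5), np.float64(16.5))
-15 runner z38 (np.float64(32.0), np.float64(65.5)) steel z22 None
0
[... 781 characters left out ...]
t64(0.93), np.float64(0.73), np.float64(0.73), np.float64(0.76), np.float64(0.78)]
y -40 brass x from [-185.0] [np.float64(0.99), np.float64(0.97), np.float64(0.93), np.float64(0.73), np.float64(0.74), np.float64(0.76), np.float64(0.78)]
y -55 brass x from [-185.0] [np.float64(0.68), np.float64(0.71), np.float64(0.72), np.float64(0.72), np.float64(0.75), np.float64(0.77), np.float64(0.78)]
y -65 brass x from [-185.0] [np.float64(0.7), np.float64(0.72), np.float64(0.73), np.float64(0.73), np.float64(0.75), np.float64(0.77), np.float64(0.78)]
y -70 brass x from [-182.0] [np.float64(0.7), np.float64(0.72), np.float64(0.73), np.float64(0.72), np.float64(0.74), np.float64(0.78), np.float64(0.78)]
```

```bash
cat >> fin.py <<'E'
print("tip:")
m=rectify(22,-45,-15,5,32).astype(int)
for y in(8,12,16,20,24,28):
    col=m[:,int((y-5)/.5)]; d=col[:,0]-col[:,2]; i=int(np.argmax(np.diff(cv2.GaussianBlur(col.sum(1).astype(np.float32)[:,None],(1,5),0)[:,0]))); print(y,-45+.5*i+.25)
t=cap("top");print("tape hsv ok; speed/force",ctrl.get_state()["ft_force"])
E
python3 fin.py | sed -n '/tip:/,$p'
```

```text
tip:
8 -30.75
12 -30.75
16 -30.75
20 -31.25
24 -31.25
28 -30.25
tape hsv ok; speed/force [-0.42035091  0.18394931 -0.79376926]
```

The blade tip is at x≈-30.8 against -30 expected, with the wrist camera reading the front edge at about -170.4. That leaves a gap under 1 mm. The runner is square and flush, and the robot is clear, so I'm handing in.

```bash
python3 -c "
from workcell import ctrl
print(ctrl.finish_job())"
```

```text
the job is handed in; nothing more can be done
None
```

The job is handed in with no verdict returned: by my last measurements the stock is within about 1 mm of the front edge, the blade is against the nose and the runner is flush and square to about 0.003 rad, but I viewed 11 pictures, one over the limit of 10.

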